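# Load a reference and a sample on the ageing carousel

### The job

Click the specimen carousel round by its black knob until the peg with the yellow collar and tip stands in line with the white mark on the red base. Then hang the frame with the white reference plate on that peg by its square hole, and after it the frame with the orange sample on the same peg, in front of the white one. Leave both hanging freely on the indexed carousel and do not disturb the green frame, the bottle, the dial gauge or the mug.

Things in the scene. Friction and masses are not known exactly. Their poses are not given: they have to be found in the camera images.
- base: red base of the carousel, fixed: plate 220 x 180 x 12 mm with a round housing of 170 mm diameter up to 60 mm above the table. Origin on the table on the carousel's vertical axis; its -x axis points to the white mark (the loading side)
- mark (a point): white mark on the base plate, 100 mm from the carousel's axis on the loading side, 14 mm above the table
- carousel (a joint): angle of the carousel about its vertical axis, rad, growing anticlockwise seen from above; 0 = yellow peg over the white mark. Clicks into a detent every 45 degrees (0.785 rad); a sprung roller pulls it into the nearest one when let go (0.2 to 0.3 N m to pass on). Starts one to three clicks on the negative side (now and then balanced between two): turn it anticlockwise to 0, or the long way round
- knob_grip (a point): centre of the black bar knob on the carousel's axis, 216 mm above the table: bar 14 mm thick (this point's x), 50 mm long (y), 36 mm high; turns with the carousel; at angle 0 it stands across the yellow peg. Grip it across its thickness from above. The neck below is 24 mm in diameter; the 70 mm hub ends 175 mm above the table
- peg_tip (a point): outer end of the steel peg with yellow collar and tip, 150 mm from the carousel's axis, 188 mm above the table. Turns with the carousel: its -x axis points outward over the peg, level; z up. The peg is a round bar of 8 mm diameter that slopes down towards the hub by 10 degrees
- peg_collar (a point): outer face of the yellow collar (18 mm diameter) at the peg's root, 43 mm from the carousel's axis, 107 mm (level) inside the tip: frames go on the bare peg between collar and tip, with room for both
- hub (a point): top of the hub on the carousel's axis, 175 mm above the table. Eight pegs stand round it every 45 degrees, all like the yellow one; every second one, both neighbours of the yellow peg among them, carries a fixed black frame with grey sample (part of the carousel), 85 mm from the axis, 50 mm wide, 10 mm thick, top 209 mm above the table
- rack: specimen rack, fixed, 160 x 68 mm, floor 10 mm thick, walls up to 43 mm above the table. Three slots, 52 mm apart along its x axis (at -52, 0 and +52 mm), each 12 mm wide in x and 54 mm in y, hold the three frames upright with their thickness along the rack's x axis. Origin on the table under its middle
- ref_center (a point): centre (half-way up) of the frame with the white reference plate: upright black plate 10 mm thick (x axis), 50 mm wide (y), 105 mm tall (z up). From the top: solid grip tab 30 mm wide, 28 mm high; square through-hole 18 x 18 mm; 50 mm wide body 59 mm high. Same from both sides; 63 to 126 g; the tab's top edge has the plate's colour. Stands in a rack slot (any of the three).
- ref_hole (a point): centre of the square 18 x 18 mm hole of the white reference frame, 37 mm below its top, 15.5 mm above its centre; the hole runs through along the frame's x axis
- ref: the white reference frame itself; origin under the middle of its lower edge, axes as for its centre
- sample_center (a point): centre (half-way up) of the frame with the orange sample: upright black plate 10 mm thick (x axis), 50 mm wide (y), 105 mm tall (z up). From the top: solid grip tab 30 mm wide, 28 mm high; square through-hole 18 x 18 mm; 50 mm wide body 59 mm high. Same from both sides; 63 to 126 g; the tab's top edge has the plate's colour. Stands in a rack slot (any of the three).
- sample_hole (a point): centre of the square 18 x 18 mm hole of the orange sample frame, 37 mm below its top, 15.5 mm above its centre; the hole runs through along the frame's x axis
- sample: the orange sample frame itself; origin under the middle of its lower edge, axes as for its centre
- spare_center (a point): centre (half-way up) of the frame with the green sample: upright black plate 10 mm thick (x axis), 50 mm wide (y), 105 mm tall (z up). From the top: solid grip tab 30 mm wide, 28 mm high; square through-hole 18 x 18 mm; 50 mm wide body 59 mm high. Same from both sides; 63 to 126 g; the tab's top edge has the plate's colour. Bystander: stays in its rack slot.
- bottle: bystander: white bottle with blue cap, 56 mm diameter, 150 mm tall, loose, between rack and carousel on the robot's side; origin under its middle
- gauge: bystander: loose dial gauge stand, foot 80 x 60 mm, 192 mm tall, to the robot's left of the carousel; origin under its middle
- cup: bystander: loose blue mug, 66 mm diameter, 85 mm tall, at the far right of the carousel; origin under its middle
There are look-alikes about, which are no part of the job. Leave any purple look-alike of the ref alone.

How it is judged:
On the way, in this order (a step that is already met when the one before it is completed fails the run):
1. the carousel is clicked round so that the yellow peg is over the white mark (within 0.12 rad), both frames still off it (value of joint carousel between -0.12 and 0.12 rad and distance between each of ref_hole, sample_hole and peg_tip above 0.13 m), for 0.2 s.
2. the white reference frame hangs on the yellow peg, the orange one not yet on it (value of joint carousel between -0.12 and 0.12 rad and x of ref_hole in the frame of peg_tip between 0.004 and 0.115 m and y of ref_hole in the frame of peg_tip between -0.012 and 0.012 m and z of ref_hole in the frame of peg_tip between -0.034 and 0.006 m and angle between ref_center's own z axis and vertical below 0.3 rad and distance between sample_hole and peg_tip above 0.13 m), for 0.2 s.
At the end, for the whole second after the job is handed in: Yellow peg over the mark (within 0.12 rad). White frame and, hung after it, orange frame on the yellow peg through their holes (hole centre within 12 mm sideways, 4 to 115 mm inside the tip, at peg height), upright within 0.3 rad, at rest and released (value of joint carousel between -0.12 and 0.12 rad and x of ref_hole in the frame of peg_tip between 0.004 and 0.115 m and y of ref_hole in the frame of peg_tip between -0.012 and 0.012 m and z of ref_hole in the frame of peg_tip between -0.034 and 0.006 m and angle between each of ref_center, sample_center's own z axis and vertical below 0.3 rad and x of sample_hole in the frame of peg_tip between 0.004 and 0.115 m and y of sample_hole in the frame of peg_tip between -0.012 and 0.012 m and z of sample_hole in the frame of peg_tip between -0.034 and 0.006 m and linear speed of each of ref, sample below 0.04 m/s and angular speed of each of ref, sample below 0.6 rad/s and contact force between each of ref, sample and the fingers below 0.05 N); the robot touches nothing.
It fails at once if the green frame is pulled from its slot or pushed over (moved more than 15 mm) (distance of spare_center from where it was at the start of the episode above 0.015 m).
It fails at once if the bottle, the gauge or the mug is moved more than 20 mm (distance of any of bottle, gauge, cup from where it was at the start of the episode above 0.02 m).
It also fails if it takes over 72 s, if anything falls off the work surface, if the arm or the gripper's body presses on something with over 40 N, if the wrist force passes 120 N, or if a joint passes its speed limit or range.

### The arm

A 7-joint arm with a two-finger parallel gripper is mounted at the origin on the work surface. World frame = base frame: x ahead of the robot, y to its left, z up, the work surface at z = 0. Lengths are in m, angles in rad, forces in N, time in s.
With the tool pointing down it reaches from about 0.375 to 0.925 m from the base axis. Payload 3.1 kg.
Tool frame: the origin (TCP) lies midway between the tips of the shut fingers; the grasp point (between the pads) lies 19 mm behind it; z points along the fingers, y is the line along which they close (so a half turn about z gives the same grasp; the last joint's range is limited). The gripper opens to 85 mm and grips with 20 to 120 N. Pads are 22 mm wide; open, the fingers measure 114 mm over their backs; the gripper's body (76 mm by 85 mm) begins 54 mm behind the grasp point. The pads swing forward as they close: fully open they stand 13 mm farther back than shut.
Start: joints at [-1.34, 0.383, 0.044, 1.598, -0.018, 1.161, -0.05], TCP at [0.21, 0.615, 0.231] pointing down, gripper open.
Joint ranges: [-2.61, 2.61], [-0.41, 2.15], [-1.48, 1.57], [0, 2.5], [-1.57, 4.71], [0.05, 1.97], [-2.85, 2.85]. Speed limits (rad/s): [2.79, 2.79, 3.14, 3.14, 3.14, 3.14, 3.14].

### API

Orientations are given as a unit quaternion [x, y, z, w].
In Python, from bench import * gives the robot as it stands. The module is installed in compiled form; this text tells all that it offers.
- The arm moves only by the tool jog_arm, never from a script. Its argument "deltas" is a list of rows, each a list of 6 numbers: the shift along the tool's x, y, z in cm, then the turn, a rotation vector about the tool's x, y, z in rad. A call has 1 to 10 rows; each row is the pose to reach, as a shift and turn from the pose commanded when the call began, along the tool's axes at that moment; what a row does not reach only later rows make up. A row lasts 1/12 s, in which the tool goes at most 41.7 mm and 7.16 degrees, less where a joint would pass 70% of its speed; a pose out of reach is approached as far as the arm can. A call with a gripper value outside its range is refused whole. "fingers" is the finger opening in cm, from 0 to 8.54, set as the call begins (left out, the last holds). The fingers move at their own pace and stop on an object; the grip force is fixed at half the most. Time passes only in rows, so rows that repeat a pose let the fingers close. It gives the time, the measured TCP pose, the force, the opening and the grip force at its end, in the units of the state.
- get_obs(): the state, without advancing time (a new reading comes with each control period).
- capture(name): name is "scene" or "top" or "wrist"; returns the picture (400x640x3 uint8, red, green, blue); there is no depth.
- calibration(name): a dict with "vertical_fov" (degrees; the focal length in pixels is half the picture's height over the tangent of half this angle, whatever the lens; pixels are square), "cx", "cy" (the principal point, pixels), "xyz" and "orientation" of the camera in the world. Camera axes: x right, y down, z forward; pixel columns grow to the right and rows downward; lengths in m; the calibration is good to about 2 mm. The wrist camera is an equidistant fisheye: a pixel r from the principal point sees the ray r / f radians off the axis. A picture is of the moment at which its call begins: read the wrist's pose just before it. calibration takes no time and is no camera call; for the wrist camera it gives the pose at the moment of the call.
- sign_off(): hands the job in; it is judged then, once.
The state is a dict: "time_s": time; "joints": joint angles; "joint_vel": joint speeds; "tau": joint torques, N m; "eef_pos": TCP position; "orientation": TCP orientation; "contact_force": force on the tool from outside, world axes, zero at the start; "wrist_torque": the same for the moment, N m; "opening": finger opening in m; "grasp_force": force on a finger pad.
Only numpy, scipy, OpenCV 4.12 (cv2) and the standard library are available. Lean on these libraries where they do the work, as an engineer would, in place of code of your own. Each camera call takes 0.05 s, during which the arm holds its last target. There are 200 camera calls.

## Working session

There is one attempt and no reset: what is moved stays moved. The work goes in short steps, Python scripts to look and compute and a tool call to move; the robot and the scene stay as the last step left them, time stands still between calls to the robot, and variables do not carry over. Pictures are saved under pics/ and viewed, at most 10 in all, crops included, and the job is handed in when it is done.

Besides the shell and the picture viewer there is one more tool, called after "Emit:" by a JSON object that holds its "api" and its "payload", one argument or row to a line. jog_arm: Moves the arm, as the interface text tells. Its arguments: {"type":"object","properties":{"deltas":{"type":"array","items":{"type":"array","items":{"type":"number"}}},"fingers":{"type":"number"}},"required":["deltas"]}

```bash
mkdir -p pics; cat > h.py <<'E'
from bench import *
import numpy as np, cv2, json
from scipy.spatial.transform import Rotation as R
def ray(n,u,v,cal=None):
    c=cal or calibration(n); f=200/np.tan(np.radians(c["vertical_fov"])/2)
    x=(u-c["cx"])/f; y=(v-c["cy"])/f
    if n=="wrist":
        r=np.hypot(x,y); d=np.array([x/r*np.sin(r),y/r*np.sin(r),np.cos(r)]) if r>0 else np.array([0,0,1.])
    else: d=np.array([x,y,1.])
    return np.array(c["xyz"]),R.from_quat(c["orientation"]).apply(d)
def onz(n,u,v,z,cal=None):
    o,d=ray(n,u,v,cal); return o+d*(z-o[2])/d[2]
def proj(n,p,cal=None):
    c=cal or calibration(n); f=200/np.tan(np.radians(c["vertical_fov"])/2)
    q=R.from_quat(c["orientation"]).inv().apply(np.array(p)-c["xyz"])
    if n=="wrist":
        th=np.arctan2(np.hypot(q[0],q[1]),q[2]); k=f*th/np.hypot(q[0],q[1])
        return q[0]*k+c["cx"],q[1]*k+c["cy"]
    return f*q[0]/q[2]+c["cx"],f*q[1]/q[2]+c["cy"]
def tool(dw):
    "world shift (m) -> tool cm"
    return R.from_quat(get_obs()["orientation"]).inv().apply(dw)*100
def snap(n,name):
    im=capture(n); cv2.imwrite(f"pics/{name}.png",im[:,:,::-1]); return im
E
python3 - <<'E'
from h import *
for n in ["scene","top","wrist"]:
    c=calibration(n);print(n,c); 
a=snap("scene","s0");b=snap("top","t0")
cv2.imwrite("pics/both.png",np.vstack([a,b])[:,:,::-1])
print(get_obs())
E
```

```text
scene {'vertical_fov': 52.1852337031861, 'cx': 318.61566990257546, 'cy': 202.02717188607767, 'xyz': array([ 1.2343795 , -0.28532828,  0.89315621]), 'orientation': array([ 0.77783916,  0.49393855, -0.21167959, -0.32585687])}
top {'vertical_fov': 42.22988706502043, 'cx': 321.99611738183114, 'cy': 202.02737817076024, 'xyz': array([0.41911805, 0.03451096, 1.55980914]), 'orientation': array([-0.70480138,  0.70733463, -0.04118443,  0.03516491])}
wrist {'vertical_fov': 65.70646984690485, 'cx': 319.7710946187664, 'cy': 199.769186809557, 'xyz': array([0.13138518, 0.64166973, 0.37265042]), 'orientation': array([0.8028541 , 0.5741672 , 0.09249535, 0.13115615])}
{'time_s': 0.1, 'joints': array([-1.33981321,  0.3837635 ,  0.04384859,  1.5994457 , -0.01787764,
        1.16123705, -0.04989555]), 'joint_vel': array([-0.00071231, -0.00137522,  0.0021847 , -0.002531  ,  0.00153248,
       -0.0011756 ,  0.00042647]), 'tau': array([ 2.45267693e-03, -4.34730399e+01,  1.02907643e+00, -2.50454736e+01,
        1.08710770e-02,  5.40484980e-03,  1.13068712e-06]), 'eef_pos': array([0.20961105, 0.61434418, 0.22999305]), 'orientation': array([ 1.63611711e-01,  9.86524046e-01, -1.22424284e-03, -1.24847711e-04]), 'contact_force': array([-0.49639926,  0.83097016, -0.12231335]), 'wrist_torque': array([-0.01608869, -0.01754156, -0.02410388]), 'grasp_force': 0.0, 'opening': 0.08526763344061422}
```

View pics/t0.png

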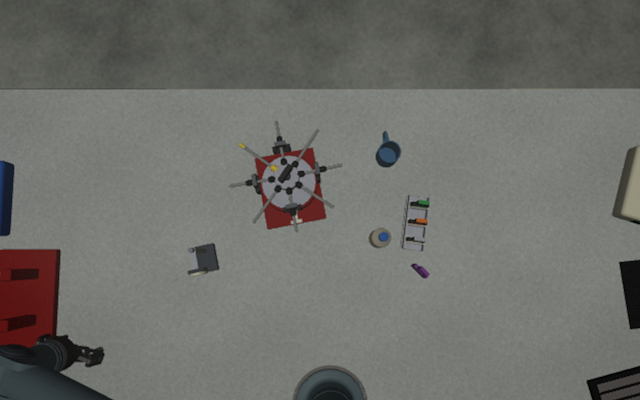

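View pics/s0.png

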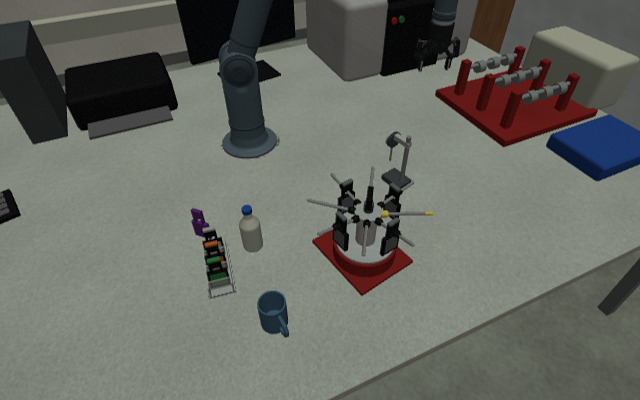

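The top view shows the carousel at about (288,178) with the yellow tip at (241,147). In the rack, green is at (421,203), orange at (419,221), and a third frame, presumably the white one, at (414,240). A purple look-alike stands outside the rack at (420,270). The bottle is at (380,238), the mug at (388,152) and the gauge at (203,258).

Candidates for the white reference: the rack frame at (414,240), or the purple one at (420,270), which is excluded. I'll check this in a close crop.

```bash
python3 - <<'E'
from h import *
b=cv2.imread("pics/t0.png")
l=cv2.resize(b[110:240,225:350],None,fx=4.4,fy=4.4,interpolation=cv2.INTER_CUBIC)
r=cv2.resize(b[185:285,395:435],None,fx=5.72,fy=5.72,interpolation=cv2.INTER_CUBIC)
cv2.imwrite("pics/crop.png",np.hstack([l,r[:l.shape[0]]]))
hsv=cv2.cvtColor(b,cv2.COLOR_BGR2HSV)
def blobs(lo,hi,roi):
    x0,y0,x1,y1=roi
    m=cv2.inRange(hsv[y0:y1,x0:x1],lo,hi)
    n,_,s,c=cv2.connectedComponentsWithStats(m)
    return [(s[i][4],c[i]+[x0,y0]) for i in range(1,n) if s[i][4]>2],m
print("yellow",blobs((20,120,90),(35,255,255),(220,100,350,240))[0])
red,m=blobs((0,120,60),(8,255,255),(240,130,340,240))
pts=cv2.findNonZero(m)+np.array([240,130])
rect=cv2.minAreaRect(pts.astype(np.float32));box=cv2.boxPoints(rect)
P=np.array([onz("top",*p,0.012) for p in box]);print("base",rect,P.round(3),P.mean(0).round(4))
for k,lo,hi in [("orange",(5,150,90),(18,255,255)),("green",(45,120,50),(80,255,255)),("white",(0,0,150),(180,60,255)),("purple",(130,80,40),(165,255,255))]:
    for s,c in blobs(lo,hi,(395,190,435,285))[0]: print(k,s,c,onz("top",*c,0.115 if k!="white" else .12).round(4))
print("mark?",[ (s,c) for s,c in blobs((0,0,150),(180,60,255),(260,190,340,235))[0]])
E
```

```text
yellow [(np.int32(17), array([241.23529412, 145.        ])), (np.int32(31), array([273.4516129 , 167.58064516]))]
base ((289.64117431640625, 187.61598205566406), (71.99138641357422, 59.22098159790039), 79.2156982421875) [[0.722 0.227 0.012]
 [0.756 0.051 0.012]
 [0.54  0.011 0.012]
 [0.508 0.185 0.012]] [0.6318 0.1183 0.012 ]
orange 40 [421.175 220.425] [ 0.5231 -0.2556  0.115 ]
green 39 [423.28205128 202.30769231] [ 0.5741 -0.2628  0.115 ]
purple 107 [420.71028037 270.60747664] [ 0.3838 -0.2509  0.115 ]
mark? [(np.int32(14), array([297.92857143, 219.71428571]))]
```

View pics/crop.png

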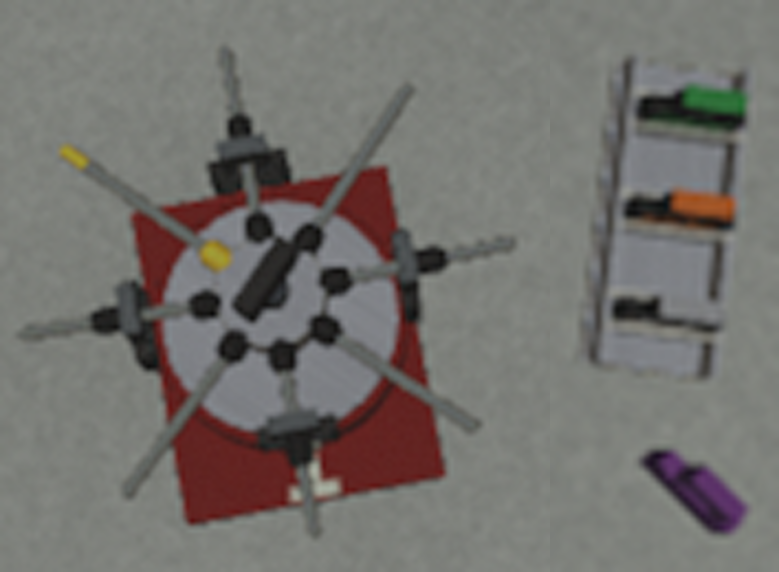

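The close crop confirms the third rack slot, at about (419,240), holds the frame with the white/grey top edge. Orange and green are above it, and the purple one is outside the rack. The yellow peg is about three clicks clockwise of the T-shaped white mark.

```bash
python3 - <<'E'
from h import *
def c2p(x,y): return 225+(x+.5)/4.4-.5,110+(y+.5)/4.4-.5
mark=onz("top",*c2p(315,490),0.014); tip=onz("top",*c2p(62,150),.188); col=onz("top",*c2p(215,257),.17)
kn=onz("top",*c2p(268,278),.234); hous=onz("top",*c2p(281,318),.06)
print("mark",mark,"tip",tip,"col",col,"knob",kn,"house",hous)
d=tip-col;print("peg ang",np.degrees(np.arctan2(d[1],d[0])), "hub est",tip-0.150*d/np.hypot(*d[:2]))
for nm,h in (("h",hous),("k",kn)):
    e=mark-h;print(nm,"mark dist",np.hypot(*e[:2]),"ang",np.degrees(np.arctan2(e[1],e[0])))
a,b2=c2p(303,230),c2p(240,312); k=onz("top",*a,.234)-onz("top",*b2,.234);print("bar ang",np.degrees(np.arctan2(k[1],k[0])))
h=lambda x,y:(395+(x-550+.5)/5.72-.5,185+(y+.5)/5.72-.5)
print("white",onz("top",*h(690,316),.115),"orange",onz("top",*h(703,208),.115),"green",onz("top",*h(715,102),.115))
g=np.array([0.646,0.118,0.33]);print("to above knob, tool cm",tool(g-get_obs()["eef_pos"]))
E
```

```text
mark [0.53000489 0.09832147 0.014     ] tip [0.72659729 0.24624158 0.188     ] col [0.66315371 0.1537896  0.17      ] knob [0.63931542 0.11705466 0.234     ] house [0.64129107 0.11915872 0.06      ]
peg ang 55.54080676535651 hub est [0.64172442 0.12256217 0.16392015]
h mark dist 0.11322015952647774 ang -169.39471851803128
k mark dist 0.11090411668724434 ang -170.27535223111235
bar ang -37.110474088191836
white [ 0.46890532 -0.24836916  0.115     ] orange [ 0.52162791 -0.25602259  0.115     ] green [ 0.57378519 -0.26322011  0.115     ]
to above knob, tool cm [-57.32680473 -32.91430457  -9.91103281]
```

Emit:
{"api": "jog_arm", "payload": {
  "deltas": [
    [0,0,-4,0,0,0.12],
    [0,0,-8,0,0,0.24],
    [-3,-1.7,-10,0,0,0.36],
    [-6.5,-3.7,-10,0,0,0.48],
    [-10,-5.7,-10,0,0,0.6],
    [-13.5,-7.7,-10,0,0,0.72],
    [-17,-9.8,-10,0,0,0.84],
    [-20.5,-11.8,-10,0,0,0.96],
    [-24,-13.8,-10,0,0,1.08],
    [-27.5,-15.8,-10,0,0,1.2]
  ],
  "fingers": 5
}}

```text
time_s: 0.93
eef_pos: [0.4198, 0.3749, 0.3308]
orientation: [0.694, 0.72, -0.0, -0.0]
contact_force: [0.9, 0.3, -0.7]
opening: 0.0499
grasp_force: 0.0
```

```bash
cat >> h.py <<'E'
def st():
    o=get_obs(); M=R.from_quat(o["orientation"]).as_matrix()
    return dict(t=o["time_s"],p=o["eef_pos"].round(4),yaw_y=round(float(np.degrees(np.arctan2(M[1,1],M[0,1]))),2),zax=M[:,2].round(3),j=o["joints"].round(2),F=o["contact_force"].round(1),op=round(o["opening"],4),g=round(o["grasp_force"],1))
E
python3 - <<'E'
from h import *
print(st()); print(tool(np.array([.64,.119,.33])-get_obs()["eef_pos"]))
E
```

```text
{'t': 0.9333, 'p': array([0.4198, 0.3749, 0.3308]), 'yaw_y': 2.07, 'zax': array([-0.001, -0.   , -1.   ]), 'j': array([-1.13,  0.15,  0.37,  1.7 , -0.05,  1.31, -0.72]), 'F': array([ 0.9,  0.3, -0.7]), 'op': 0.0499, 'g': 0.0}
[-26.36596626  21.07996508   0.07409444]
```

Emit:
{"api": "jog_arm", "payload": {
  "deltas": [
    [-2.7,2.1,0,0,0,0.12],
    [-5.3,4.2,0,0,0,0.24],
    [-8,6.3,0,0,0,0.36],
    [-10.6,8.4,0,0,0,0.48],
    [-13.2,10.5,0,0,0,0.6],
    [-15.9,12.6,0,0,0,0.72],
    [-18.5,14.8,0,0,0,0.84],
    [-21.1,16.9,0,0,0,0.96],
    [-23.8,19,0,0,0,1.08],
    [-26.4,21.1,0,0,0,1.2]
  ]
}}

```text
time_s: 1.77
eef_pos: [0.6415, 0.1206, 0.3307]
orientation: [0.979, 0.202, -0.001, -0.0]
contact_force: [-0.7, 0.7, -0.3]
opening: 0.0498
grasp_force: 0.0
```

Emit:
{"api": "jog_arm", "payload": {
  "deltas": [
    [0,0,0,0,0,0.12],
    [0,0,0,0,0,0.24],
    [0,0,0,0,0,0.36],
    [0,0,0,0,0,0.48],
    [0,0,0,0,0,0.6],
    [0,0,0,0,0,0.72],
    [0,0,0,0,0,0.84],
    [0,0,0,0,0,0.96],
    [0,0,0,0,0,1.01],
    [0,0,0,0,0,1.01]
  ]
}}

```text
time_s: 2.6
eef_pos: [0.6406, 0.1222, 0.3304]
orientation: [0.956, -0.294, -0.001, 0.001]
contact_force: [-0.0, -0.2, 0.7]
opening: 0.0498
grasp_force: 0.0
```

```bash
python3 - <<'E'
from h import *
print(st()); c=calibration("wrist"); print(c); snap("wrist","w1")
print("knob ends proj", [proj("wrist",p,c) for p in ([.64,.119,.234],[.64,.119,.175])])
E
```

```text
{'t': 2.6, 'p': array([0.6406, 0.1222, 0.3304]), 'yaw_y': -124.24, 'zax': array([-0.001, -0.001, -1.   ]), 'j': array([-0.9 ,  0.43,  0.89,  1.5 , -0.34,  1.37, -2.16]), 'F': array([-0. , -0.2,  0.7]), 'op': 0.0498, 'g': 0.0}
{'vertical_fov': 65.70646984690485, 'cx': 319.7710946187664, 'cy': 199.769186809557, 'xyz': array([0.70725933, 0.07703268, 0.47312035]), 'orientation': array([-0.4610313 ,  0.8725287 ,  0.14270845, -0.07601391])}
knob ends proj [(np.float64(323.4123483985736), np.float64(198.24623405746678)), (np.float64(322.6837883684739), np.float64(179.60786258628457))]
```

View pics/w1.png

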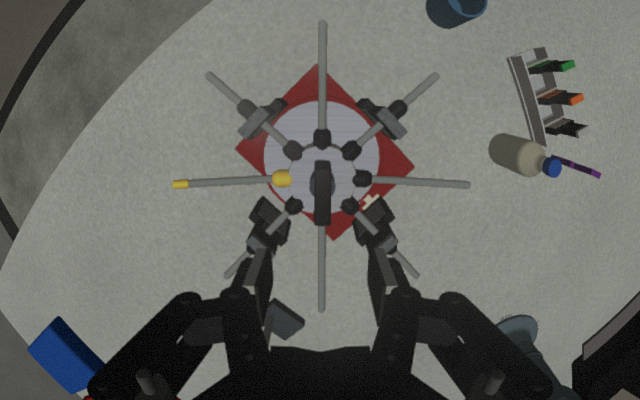

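The wrist view shows the knob bar at about (322,193) between the fingers, with peg tips at (173,184) yellow, (469,184), (323,22) and (321,310). The base mark is at about (371,200). The hub lies between the finger tips.

```bash
python3 - <<'E'
from h import *
T=[onz("wrist",*p,.188) for p in ((173,184),(469,184),(323,22),(321,310))]
print(np.round(T,4)); print((T[0]+T[1])/2,(T[2]+T[3])/2)
d=T[0]-T[1];print("peg",np.degrees(np.arctan2(d[1],d[0])),np.hypot(*d[:2])); d=T[2]-T[3];print(np.degrees(np.arctan2(d[1],d[0])),np.hypot(*d[:2]))
print("knob",onz("wrist",322,193,.234),"mark",onz("wrist",371,200,.014))
o=get_obs()["eef_pos"];c=np.mean(T,axis=0);c[2]=.202;print("move",tool(c-o))
E
```

```text
[[ 0.7272  0.2466  0.188 ]
 [ 0.5551 -0.0068  0.188 ]
 [ 0.7657  0.0337  0.188 ]
 [ 0.5153  0.2055  0.188 ]]
[0.64117081 0.11989278 0.188     ] [0.64052021 0.11959717 0.188     ]
peg 55.82161024794688 0.30637480810863915
-34.45271878998386 0.303601755184213
knob [0.6443984  0.11744719 0.234     ] mark [0.53345823 0.09690819 0.014     ]
move [ 0.16404446  0.17296727 12.85273271]
```

Emit:
{"api": "jog_arm", "payload": {
  "deltas": [
    [0.2,0.2,3.2,0,0,0],
    [0.2,0.2,6.4,0,0,0],
    [0.2,0.2,9.6,0,0,0],
    [0.2,0.2,12,0,0,0],
    [0.2,0.2,12.8,0,0,0],
    [0.2,0.2,12.8,0,0,0]
  ]
}}

```text
time_s: 3.15
eef_pos: [0.6393, 0.1193, 0.2002]
orientation: [0.956, -0.294, -0.003, 0.002]
contact_force: [-0.3, -0.0, 0.9]
opening: 0.0501
grasp_force: 0.0
```

Emit:
{"api": "jog_arm", "payload": {
  "deltas": [
    [0,0,0,0,0,0],
    [0,0,0,0,0,0],
    [0,0,0,0,0,0],
    [0,0,0,0,0,0],
    [0,0,0,0,0,0]
  ],
  "fingers": 0.5
}}

```text
time_s: 3.57
eef_pos: [0.6427, 0.1183, 0.2059]
orientation: [0.956, -0.294, 0.001, -0.001]
contact_force: [-1.8, -2.0, 6.7]
opening: 0.0133
grasp_force: 62.5
```

Emit:
{"api": "jog_arm", "payload": {
  "deltas": [
    [0,0,0,0,0,-0.12],
    [0,0,0,0,0,-0.24],
    [0,0,0,0,0,-0.36],
    [0,0,0,0,0,-0.48],
    [0,0,0,0,0,-0.6],
    [0,0,0,0,0,-0.72],
    [0,0,0,0,0,-0.84],
    [0,0,0,0,0,-0.96],
    [0,0,0,0,0,-1.08],
    [0,0,0,0,0,-1.18]
  ]
}}

```text
time_s: 4.4
eef_pos: [0.6427, 0.1193, 0.206]
orientation: [0.957, 0.29, 0.002, -0.0]
contact_force: [-1.5, 0.2, 5.8]
opening: 0.0132
grasp_force: 62.3
```

Emit:
{"api": "jog_arm", "payload": {
  "deltas": [
    [0,0,0,0,0,-0.12],
    [0,0,0,0,0,-0.24],
    [0,0,0,0,0,-0.36],
    [0,0,0,0,0,-0.48],
    [0,0,0,0,0,-0.6],
    [0,0,0,0,0,-0.72],
    [0,0,0,0,0,-0.84],
    [0,0,0,0,0,-0.96],
    [0,0,0,0,0,-1.08],
    [0,0,0,0,0,-1.18]
  ]
}}

```text
time_s: 5.23
eef_pos: [0.6418, 0.1196, 0.2059]
orientation: [0.634, 0.773, 0.001, -0.0]
contact_force: [-3.6, 0.3, 6.7]
opening: 0.013
grasp_force: 62.6
```

Emit:
{"api": "jog_arm", "payload": {
  "deltas": [
    [0,0,0,0,0,0],
    [0,0,0,0,0,0],
    [0,0,0,0,0,0]
  ]
}}

```text
time_s: 5.48
eef_pos: [0.6418, 0.1196, 0.2059]
orientation: [0.636, 0.771, 0.001, -0.0]
contact_force: [-3.7, -0.6, 6.4]
opening: 0.0129
grasp_force: 62.5
```

```bash
python3 - <<'E'
from h import *
print(st())
E
```

```text
{'t': 5.4833, 'p': array([0.6418, 0.1196, 0.2059]), 'yaw_y': 10.96, 'zax': array([ 0.001,  0.002, -1.   ]), 'j': array([-0.51,  0.42,  0.34,  1.63, -0.16,  1.12,  0.06]), 'F': array([-3.7, -0.6,  6.4]), 'op': 0.0129, 'g': 62.5}
```

Emit:
{"api": "jog_arm", "payload": {
  "deltas": [
    [0,0,0,0,0,0],
    [0,0,0,0,0,0],
    [0,0,0,0,0,0],
    [0,0,0,0,0,0],
    [0,0,-3.5,0,0,0],
    [0,0,-7,0,0,0],
    [0,0,-10.5,0,0,0],
    [0,0,-14,0,0,0]
  ],
  "fingers": 4.5
}}

```text
time_s: 6.15
eef_pos: [0.6413, 0.119, 0.3444]
orientation: [0.636, 0.772, -0.0, -0.0]
contact_force: [1.0, -0.1, -0.0]
opening: 0.0448
grasp_force: 0.0
```

Emit:
{"api": "jog_arm", "payload": {
  "deltas": [
    [-3.3,-2.4,0,0,0,0.03],
    [-6.6,-4.8,0,0,0,0.06],
    [-9.8,-7.2,0,0,0,0.1],
    [-13.1,-9.6,0,0,0,0.13],
    [-16.4,-12,0,0,0,0.16],
    [-19.7,-14.4,0,0,0,0.2],
    [-23,-16.8,0,0,0,0.23],
    [-26.2,-19.2,0,0,0,0.26],
    [-29.5,-21.6,0,0,0,0.3],
    [-32.8,-24,0,0,0,0.33]
  ]
}}

```text
time_s: 6.98
eef_pos: [0.4674, -0.2502, 0.3434]
orientation: [0.755, 0.656, 0.0, 0.0]
contact_force: [0.7, -0.2, 0.6]
opening: 0.0453
grasp_force: 0.0
```

Emit:
{"api": "jog_arm", "payload": {
  "deltas": [
    [0,0,3,0,0,0],
    [0,0,6,0,0,0],
    [0,0,9,0,0,0],
    [0,0,9,0,0,0]
  ]
}}

```text
time_s: 7.32
eef_pos: [0.4641, -0.2467, 0.2473]
orientation: [0.754, 0.656, -0.003, -0.005]
contact_force: [-0.4, 1.3, -0.5]
opening: 0.0452
grasp_force: 0.0
```

```bash
python3 - <<'E'
from h import *
print(st()); c=calibration("wrist"); w=snap("wrist","w2"); t=snap("top","t2")
hsv=cv2.cvtColor(t,cv2.COLOR_RGB2HSV)
m=cv2.inRange(hsv[100:240,220:350],(20,120,90),(35,255,255));n,_,s,cc=cv2.connectedComponentsWithStats(m)
for i in range(1,n):
    p=cc[i]+[220,100]; print(s[i][4],p,onz("top",*p,.185))
A=np.array([.641,.1197])
print(c,proj("wrist",[.469,-.248,.115],c))
cv2.imwrite("pics/w2b.png",np.vstack([w,cv2.resize(t[120:245,220:440],(640,364))])[:, :, ::-1][:, :640][:600] if 0 else np.hstack([w[:, 120:520],cv2.resize(t[120:245,230:355],(400,400))])[:,:,::-1])
E
```

```text
{'t': 7.3167, 'p': array([ 0.4641, -0.2467,  0.2473]), 'yaw_y': -7.96, 'zax': array([-0.011,  0.004, -1.   ]), 'j': array([-0.17,  0.15,  0.64,  1.89, -0.1 ,  1.14,  0.37]), 'F': array([-0.4,  1.3, -0.5]), 'op': 0.0452, 'g': 0.0}
37 [288.62162162 190.40540541] [0.59975146 0.11165023 0.185     ]
20 [295.5 228. ] [0.49906675 0.09310736 0.185     ]
{'vertical_fov': 65.70646984690485, 'cx': 319.7710946187664, 'cy': 199.769186809557, 'xyz': array([ 0.47600294, -0.16574748,  0.39022558]), 'orientation': array([ 0.98484832, -0.06789339, -0.01728391,  0.15863651])} (np.float64(328.3505478509567), np.float64(190.72141928491243))
```

View pics/w2b.png

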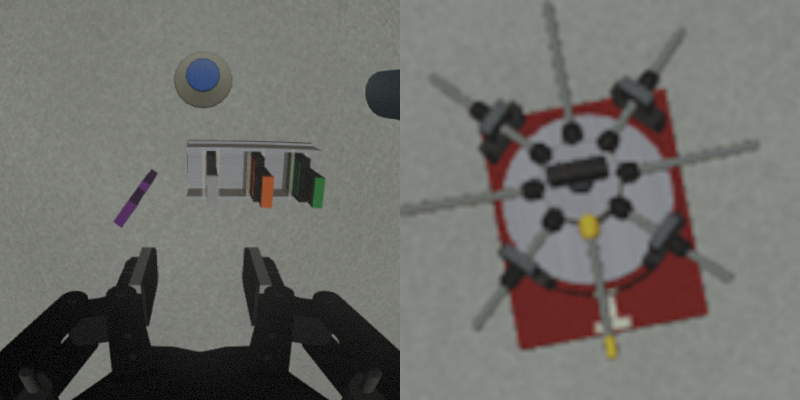

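The right half shows the yellow peg now standing over the T mark. The left half shows the white frame at about (332,180) full-frame, orange at (387,192) and green at (438,192). I'll measure white more closely.

```bash
python3 - <<'E'
from h import *
w=cv2.imread("pics/w2.png"); x0,y0=300,130
cv2.imwrite("pics/z.png",cv2.resize(w[130:220,300:460],None,fx=5,fy=5,interpolation=cv2.INTER_CUBIC))
hsv=cv2.cvtColor(w,cv2.COLOR_BGR2HSV)
for k,lo,hi in [("orange",(5,170,120),(18,255,255)),("green",(45,120,80),(80,255,255))]:
    m=cv2.inRange(hsv,lo,hi); n,_,s,c=cv2.connectedComponentsWithStats(m); i=1+s[1:,4].argmax()
    print(k,s[i],c[i],onz("wrist",*c[i],.115))
E
```

```text
orange [381 177  12  30 291] [386.95189003 191.43298969] [ 0.52973503 -0.25998051  0.115     ]
green [433 178  12  29 255] [438.04313725 191.77254902] [ 0.58223746 -0.26731956  0.115     ]
```

View pics/z.png

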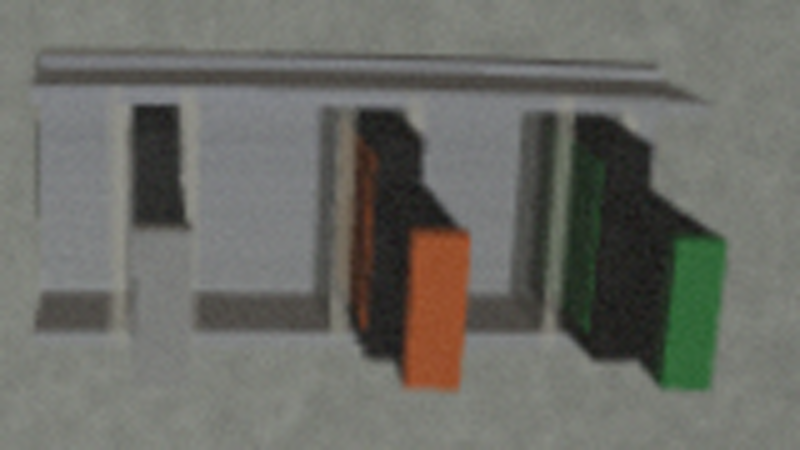

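The zoom shows the white tab top at about (332.4,191.2), orange at (387,191) and green at (438,192). The arm was still settling in that picture, so I'll retake it and measure by mask.

```bash
python3 - <<'E'
from h import *
print(st()); c=calibration("wrist"); w=snap("wrist","w3")
hsv=cv2.cvtColor(w,cv2.COLOR_RGB2HSV); P={}
for k,lo,hi in [("orange",(5,170,120),(18,255,255)),("green",(45,120,80),(80,255,255))]:
    m=cv2.inRange(hsv,lo,hi); n,_,s,cc=cv2.connectedComponentsWithStats(m); i=1+s[1:,4].argmax()
    P[k]=onz("wrist",*cc[i],.115,c);print(k,cc[i],P[k])
print("white",2*P["orange"]-P["green"],onz("wrist",332.4,191.2,.115,c))
a=P["green"]-P["orange"];print(np.degrees(np.arctan2(a[1],a[0])),np.hypot(*a[:2]))
t=2*P["orange"]-P["green"]; t[2]=.082; print(tool(t-get_obs()["eef_pos"]))
E
```

```text
{'t': 7.4167, 'p': array([ 0.4679, -0.2483,  0.2527]), 'yaw_y': -7.9, 'zax': array([-0.003,  0.   , -1.   ]), 'j': array([-0.17,  0.15,  0.64,  1.89, -0.1 ,  1.14,  0.37]), 'F': array([ 0. , -0.1,  0.6]), 'op': 0.045, 'g': 0.0}
orange [380.29681979 188.00706714] [ 0.52350456 -0.25568988  0.115     ]
green [431.20634921 189.13095238] [ 0.57495164 -0.26361007  0.115     ]
white [ 0.47205747 -0.24776968  0.115     ] [ 0.47765165 -0.25265509  0.115     ]
-8.75188782263055 0.052053165139443906
[ 0.16038759  0.24555413 17.23372538]
```

Emit:
{"api": "jog_arm", "payload": {
  "deltas": [
    [0.1,0.2,0,0,0,-0.12],
    [0.1,0.3,0,0,0,-0.24],
    [0.1,0.3,0,0,0,-0.36],
    [0.1,0.3,0,0,0,-0.48],
    [0.1,0.3,0,0,0,-0.6],
    [0.1,0.3,0,0,0,-0.72],
    [0.1,0.3,0,0,0,-0.84],
    [0.1,0.3,0,0,0,-0.96],
    [0.1,0.3,0,0,0,-1.08],
    [0.1,0.3,0,0,0,-1.2]
  ],
  "fingers": 5
}}

```text
time_s: 8.3
eef_pos: [0.4738, -0.2488, 0.2565]
orientation: [0.249, 0.969, -0.0, 0.003]
contact_force: [-0.4, -0.6, -0.1]
opening: 0.05
grasp_force: 0.0
```

Emit:
{"api": "jog_arm", "payload": {
  "deltas": [
    [0,0,2,0,0,-0.12],
    [0,0,4,0,0,-0.24],
    [0,0,6,0,0,-0.356],
    [0,0,8,0,0,-0.356],
    [0,0,10,0,0,-0.356],
    [0,0,10,0,0,-0.356],
    [0,0,10,0,0,-0.356]
  ]
}}

```text
time_s: 8.88
eef_pos: [0.4728, -0.2482, 0.1546]
orientation: [0.076, 0.997, -0.0, 0.001]
contact_force: [-0.1, 0.2, -0.0]
opening: 0.0499
grasp_force: 0.0
```

```bash
python3 - <<'E'
from h import *
print(st()); c=calibration("wrist"); w=snap("wrist","w4")
print(tool(np.array([.471,-.248,.089])-get_obs()["eef_pos"]),proj("wrist",[.471,-.248,.115],c))
E
```

```text
{'t': 8.8833, 'p': array([ 0.4728, -0.2482,  0.1546]), 'yaw_y': 81.28, 'zax': array([ 0.001, -0.001, -1.   ]), 'j': array([-0.01,  0.27,  0.48,  1.97, -0.15,  0.94,  1.96]), 'F': array([-0.1,  0.2, -0. ]), 'op': 0.0499, 'g': 0.0}
[0.2809732  0.03577596 6.64291688] (np.float64(318.8751696379914), np.float64(229.2631400052113))
```

View pics/w4.png

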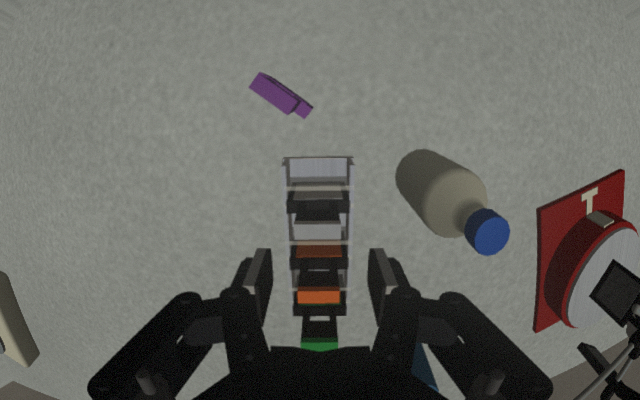

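The white tab top is at (318,230), matching the prediction of (318.9,229.3), and it is centred between the fingers.

Emit:
{"api": "jog_arm", "payload": {
  "deltas": [
    [0.2,0,2.5,0,0,0],
    [0.2,0,5,0,0,0],
    [0.2,0,6.6,0,0,0],
    [0.2,0,6.6,0,0,0],
    [0.2,0,6.6,0,0,0]
  ]
}}

```text
time_s: 9.35
eef_pos: [0.4709, -0.2482, 0.0887]
orientation: [0.076, 0.997, -0.0, 0.001]
contact_force: [0.9, 0.4, 0.4]
opening: 0.0501
grasp_force: 0.0
```

Emit:
{"api": "jog_arm", "payload": {
  "deltas": [
    [0,0,0,0,0,0],
    [0,0,0,0,0,0],
    [0,0,0,0,0,0],
    [0,0,0,0,0,0],
    [0,0,0,0,0,0]
  ],
  "fingers": 1.5
}}

```text
time_s: 9.77
eef_pos: [0.4719, -0.249, 0.0898]
orientation: [0.077, 0.997, -0.001, 0.003]
contact_force: [0.3, -0.5, 5.6]
opening: 0.0284
grasp_force: 59.6
```

```bash
python3 - <<'E'
from h import *
print(st())
E
```

```text
{'t': 9.7667, 'p': array([ 0.4719, -0.249 ,  0.0898]), 'yaw_y': 81.22, 'zax': array([ 0.005, -0.002, -1.   ]), 'j': array([ 0.02,  0.36,  0.45,  2.01, -0.22,  0.81,  2.01]), 'F': array([ 0.3, -0.5,  5.6]), 'op': 0.0284, 'g': 59.6}
```

Emit:
{"api": "jog_arm", "payload": {
  "deltas": [
    [0,0,-1.5,0,0,0],
    [0,0,-4,0,0,0],
    [0,0,-7,0,0,0],
    [0,0,-10,0,0,0],
    [0,0,-13,0,0,0],
    [0,0,-16,0,0,0],
    [0,0,-18.5,0,0,0],
    [0,0,-20,0,0,0],
    [0,0,-20,0,0,0]
  ]
}}

```text
time_s: 10.52
eef_pos: [0.472, -0.249, 0.292]
orientation: [0.076, 0.997, -0.001, 0.004]
contact_force: [-1.0, 0.2, -0.6]
opening: 0.0284
grasp_force: 59.9
```

Emit:
{"api": "jog_arm", "payload": {
  "deltas": [
    [0.4,2,0,0,0,-0.03],
    [1.2,5.5,0,0,0,-0.06],
    [1.9,9,0,0,0,-0.1],
    [2.6,12.5,0,0,0,-0.13],
    [3.3,16,0,0,0,-0.17],
    [4.1,19.5,0,0,0,-0.21],
    [4.8,23,0,0,0,-0.25],
    [5.6,26.5,0,0,0,-0.29],
    [6.3,30,0,0,0,-0.32],
    [6.8,32.7,0,0,0,-0.34]
  ]
}}

```text
time_s: 11.35
eef_pos: [0.4496, 0.0896, 0.2852]
orientation: [-0.096, 0.995, 0.0, -0.002]
contact_force: [0.5, -0.0, -0.2]
opening: 0.0284
grasp_force: 59.9
```

Emit:
{"api": "jog_arm", "payload": {
  "deltas": [
    [0,0,0,0,0,0],
    [0,0,0,0,0,0],
    [0,0,0,0,0,0]
  ]
}}

```text
time_s: 11.6
eef_pos: [0.451, 0.0854, 0.2857]
orientation: [-0.094, 0.996, -0.001, -0.002]
contact_force: [-0.9, -0.0, -1.2]
opening: 0.0285
grasp_force: 59.9
```

```bash
python3 - <<'E'
from h import *
print(st()); c=calibration("wrist"); w=snap("wrist","w5"); s=snap("scene","s5")
cv2.imwrite("pics/v5.png",np.hstack([w[:,120:520],cv2.resize(s[130:270,280:420],(400,400),interpolation=cv2.INTER_CUBIC)])[:,:,::-1])
A=np.array([.641,.1197]);u=-np.array([np.cos(np.radians(10.5)),np.sin(np.radians(10.5))])
for r,z in ((.15,.188),(.043,.169)): print(proj("wrist",[*(A+r*u),z],c),proj("scene",[*(A+r*u),z]))
E
```

```text
{'t': 11.6, 'p': array([0.451 , 0.0854, 0.2857]), 'yaw_y': 100.76, 'zax': array([-0.003, -0.002, -1.   ]), 'j': array([-0.42, -0.04,  0.14,  1.97,  0.01,  1.21,  1.48]), 'F': array([-0.9, -0. , -1.2]), 'op': 0.0285, 'g': 59.9}
(np.float64(317.53372880531344), np.float64(249.31638538338643)) (np.float64(331.60457797757863), np.float64(173.72203319107624))
(np.float64(317.6069902454309), np.float64(326.7314760476381)) (np.float64(356.724373191325), np.float64(201.5310548377039))
```

View pics/v5.png

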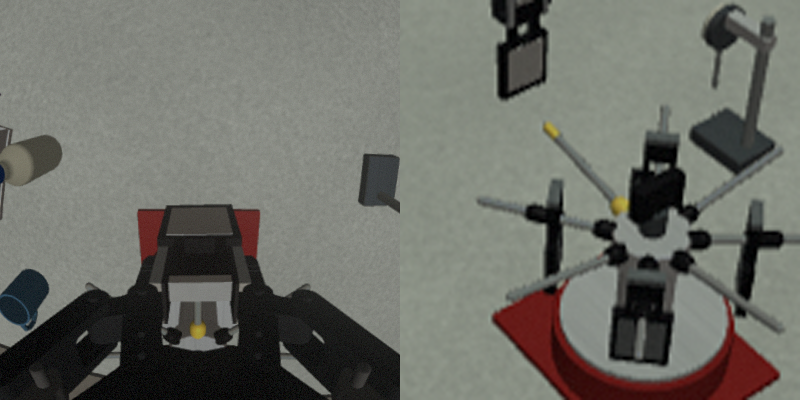

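The held white frame hangs upright with its hole visible at about (323,140) in the scene. The yellow tip in the scene is at (331.8,174.5), matching the prediction of (331.6,173.7). The collar in the wrist view is at (318,330), in line with the frame.

Emit:
{"api": "jog_arm", "payload": {
  "deltas": [
    [0,0,2,0,0,0],
    [0,0,5,0,0,0],
    [0,0,7.5,0,0,0],
    [0,0,8.6,0,0,0],
    [0,0,8.6,0,0,0],
    [0,0,8.6,0,0,0]
  ]
}}

```text
time_s: 12.2
eef_pos: [0.4523, 0.085, 0.2012]
orientation: [-0.093, 0.996, -0.0, -0.0]
contact_force: [0.7, -0.1, -1.2]
opening: 0.0285
grasp_force: 59.9
```

```bash
cat >> h.py <<'E'
A=np.array([.641,.1197]);U=-np.array([np.cos(np.radians(10.5)),np.sin(np.radians(10.5))])
def rel(off=.0118):
    "TCP in peg terms: r, lateral (mm, + = left of u), hole height minus peg axis"
    p=get_obs()["eef_pos"];d=p[:2]-A;r=d@U;lat=U[0]*d[1]-U[1]*d[0]
    return dict(r=round(r*1e3,1),lat=round(lat*1e3,1),dz=round((p[2]-off-(.188-(.15-r)*.1763))*1e3,1))
E
python3 - <<'E'
from h import *
print(st(),rel())
E
```

```text
{'t': 12.2, 'p': array([0.4523, 0.085 , 0.2012]), 'yaw_y': 100.63, 'zax': array([-0.001, -0.   , -1.   ]), 'j': array([-0.41,  0.05,  0.14,  2.07, -0.01,  1.02,  1.49]), 'F': array([ 0.7, -0.1, -1.2]), 'op': 0.0285, 'g': 59.9} {'r': np.float64(191.9), 'lat': np.float64(-0.3), 'dz': np.float64(-6.0)}
```

Emit:
{"api": "jog_arm", "payload": {
  "deltas": [
    [-1,0,0,0,0,0],
    [-2,0,0.1,0,0,0],
    [-3,0,0.1,0,0,0],
    [-4,0,0.1,0,0,0],
    [-5,0,0.2,0,0,0],
    [-6,0,0.4,0,0,0],
    [-6,0,0.4,0,0,0]
  ]
}}

```text
time_s: 12.78
eef_pos: [0.5136, 0.0976, 0.1972]
orientation: [-0.094, 0.996, -0.0, 0.001]
contact_force: [-0.6, -0.3, -0.9]
opening: 0.0284
grasp_force: 59.9
```

```bash
python3 - <<'E'
from h import *
print(st(),rel())
E
```

```text
{'t': 12.7833, 'p': array([0.5136, 0.0976, 0.1972]), 'yaw_y': 100.74, 'zax': array([ 0.002,  0.   , -1.   ]), 'j': array([-0.41,  0.18,  0.15,  1.94, -0.03,  1.02,  1.52]), 'F': array([-0.6, -0.3, -0.9]), 'op': 0.0284, 'g': 59.9} {'r': np.float64(129.3), 'lat': np.float64(-1.5), 'dz': np.float64(1.0)}
```

Emit:
{"api": "jog_arm", "payload": {
  "deltas": [
    [-1,-0.1,0.2,0,0,0],
    [-2,-0.1,0.4,0,0,0],
    [-3,-0.1,0.6,0,0,0],
    [-3.7,-0.1,0.7,0,0,0],
    [-3.7,-0.1,0.8,0,0,0],
    [-3.7,-0.1,1,0,0,0],
    [-3.7,-0.1,1.1,0,0,0],
    [-3.7,-0.1,1.2,0,0,0],
    [-3.7,-0.1,1.2,0,0,0]
  ]
}}

```text
time_s: 13.53
eef_pos: [0.5473, 0.1028, 0.1854]
orientation: [-0.093, 0.996, 0.0, -0.0]
contact_force: [0.1, -0.6, 0.1]
opening: 0.0289
grasp_force: 60.1
```

```bash
python3 - <<'E'
from h import *
print(st(),rel())
E
```

```text
{'t': 13.5333, 'p': array([0.5473, 0.1028, 0.1854]), 'yaw_y': 100.72, 'zax': array([-0.001,  0.   , -1.   ]), 'j': array([-0.4 ,  0.26,  0.16,  1.88, -0.05,  1.01,  1.54]), 'F': array([ 0.1, -0.6,  0.1]), 'op': 0.0289, 'g': 60.1} {'r': np.float64(95.2), 'lat': np.float64(-0.4), 'dz': np.float64(-4.8)}
```

Emit:
{"api": "jog_arm", "payload": {
  "deltas": [
    [0,0,0,0,0,0],
    [0,0,0,0,0,0],
    [0,0,0,0,0,0],
    [0,0,0,0,0,0],
    [0,0,-1,0,0,0],
    [0,0,-3,0,0,0],
    [0,0,-6,0,0,0],
    [0,0,-9,0,0,0],
    [0,0,-10,0,0,0]
  ],
  "fingers": 4.4
}}

```text
time_s: 14.28
eef_pos: [0.5506, 0.1034, 0.2913]
orientation: [-0.093, 0.996, 0.001, 0.005]
contact_force: [0.5, 0.4, 0.7]
opening: 0.0435
grasp_force: 0.0
```

```bash
python3 - <<'E'
from h import *
print(st()); w=snap("wrist","w6"); s=snap("scene","s6")
cv2.imwrite("pics/v6.png",np.hstack([w[:,120:520],cv2.resize(s[130:270,280:420],(400,400),interpolation=cv2.INTER_CUBIC)])[:,:,::-1])
g=np.array([.523,-.256,.20]);print("to orange",tool(g-get_obs()["eef_pos"]))
E
```

```text
{'t': 14.2833, 'p': array([0.5506, 0.1034, 0.2913]), 'yaw_y': 100.71, 'zax': array([ 0.009,  0.003, -1.   ]), 'j': array([-0.41,  0.16,  0.16,  1.76, -0.03,  1.22,  1.52]), 'F': array([0.5, 0.4, 0.7]), 'op': 0.0435, 'g': 0.0}
to orange [  9.4012805  -34.81129287   8.81930571]
```

View pics/v6.png

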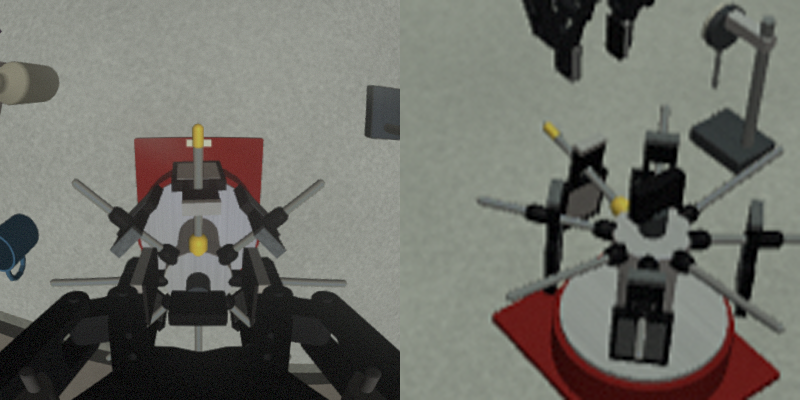

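The white frame hangs upright on the yellow peg (tab at about (317,172) in the wrist view), clear of both neighbours and released. Next is the orange frame.

Emit:
{"api": "jog_arm", "payload": {
  "deltas": [
    [0.9,-3.5,0,0,0,0.03],
    [1.9,-7,0,0,0,0.07],
    [2.8,-10.5,0,0,0,0.1],
    [3.8,-14,0,0,0,0.14],
    [4.7,-17.5,0,0,0,0.17],
    [5.6,-21,0,0,0,0.2],
    [6.6,-24.5,0,0,0,0.24],
    [7.5,-28,0,0,0,0.27],
    [8.5,-31.5,0,0,0,0.31],
    [9.4,-34.8,0,0,0,0.34]
  ],
  "fingers": 5
}}

```text
time_s: 15.22
eef_pos: [0.5184, -0.2582, 0.2833]
orientation: [0.078, 0.997, 0.0, -0.002]
contact_force: [-0.4, 0.3, -0.3]
opening: 0.0498
grasp_force: 0.0
```

Emit:
{"api": "jog_arm", "payload": {
  "deltas": [
    [0,0,3,0,0,0],
    [0,0,7,0,0,0],
    [0,0,11,0,0,0],
    [0,0,13,0,0,0],
    [0,0,13,0,0,0],
    [0,0,13,0,0,0]
  ]
}}

```text
time_s: 15.72
eef_pos: [0.5181, -0.2557, 0.1528]
orientation: [0.076, 0.997, 0.001, -0.003]
contact_force: [0.7, -0.8, -0.3]
opening: 0.0499
grasp_force: 0.0
```

```bash
python3 - <<'E'
from h import *
print(st()); c=calibration("wrist"); w=snap("wrist","w7")
hsv=cv2.cvtColor(w,cv2.COLOR_RGB2HSV)
m=cv2.inRange(hsv,(5,170,120),(18,255,255)); n,_,s,cc=cv2.connectedComponentsWithStats(m)
for i in range(1,n):
    if s[i][4]>30: print(s[i],cc[i],onz("wrist",*cc[i],.115,c))
print(tool(np.array([.5228,-.2558,.089])-get_obs()["eef_pos"]),proj("wrist",[.5228,-.2558,.115],c))
E
```

```text
{'t': 15.7167, 'p': array([ 0.5181, -0.2557,  0.1528]), 'yaw_y': 81.24, 'zax': array([-0.006,  0.001, -1.   ]), 'j': array([ 0.03,  0.35,  0.43,  1.86, -0.17,  0.97,  1.95]), 'F': array([ 0.7, -0.8, -0.3]), 'op': 0.0499, 'g': 0.0}
[296 234  46  15 664] [318.82228916 241.1686747 ] [ 0.52362237 -0.25657879  0.115     ]
[-0.27150053  0.12172436  6.60885138] (np.float64(319.8166511843876), np.float64(239.87370470418688))
```

Emit:
{"api": "jog_arm", "payload": {
  "deltas": [
    [-0.3,0,2.5,0,0,0],
    [-0.3,0,5,0,0,0],
    [-0.3,0,6.5,0,0,0],
    [-0.3,0,6.5,0,0,0],
    [-0.3,0,6.5,0,0,0]
  ]
}}

```text
time_s: 16.18
eef_pos: [0.5242, -0.2574, 0.0917]
orientation: [0.076, 0.997, -0.0, 0.001]
contact_force: [0.1, -0.1, 0.5]
opening: 0.0496
grasp_force: 0.0
```

Emit:
{"api": "jog_arm", "payload": {
  "deltas": [
    [0,0,0,0,0,0],
    [0,0,0,0,0,0],
    [0,0,0,0,0,0],
    [0,0,0,0,0,0],
    [0,0,0,0,0,0]
  ],
  "fingers": 1.5
}}

```text
time_s: 16.6
eef_pos: [0.5256, -0.2579, 0.0931]
orientation: [0.076, 0.997, -0.001, 0.003]
contact_force: [-0.4, 1.1, 6.9]
opening: 0.0287
grasp_force: 60.0
```

Emit:
{"api": "jog_arm", "payload": {
  "deltas": [
    [0,0,-1.5,0,0,0],
    [0,0,-4,0,0,0],
    [0,0,-7,0,0,0],
    [0,0,-10,0,0,0],
    [0,0,-13,0,0,0],
    [0,0,-16,0,0,0],
    [0,0,-18.5,0,0,0],
    [0,0,-20,0,0,0],
    [0,0,-20,0,0,0]
  ]
}}

```text
time_s: 17.35
eef_pos: [0.5253, -0.2584, 0.2953]
orientation: [0.077, 0.997, -0.001, 0.005]
contact_force: [1.2, 0.0, -0.8]
opening: 0.0287
grasp_force: 59.9
```

```bash
python3 - <<'E'
from h import *
print(st()); p=A+.195*U; print(p,tool(np.array([*p,.29])-get_obs()["eef_pos"]))
E
```

```text
{'t': 17.35, 'p': array([ 0.5253, -0.2584,  0.2953]), 'yaw_y': 81.22, 'zax': array([ 0.009, -0.003, -1.   ]), 'j': array([-0.01,  0.21,  0.46,  1.71, -0.1 ,  1.23,  1.89]), 'F': array([ 1.2,  0. , -0.8]), 'op': 0.0287, 'g': 59.9}
[0.44926529 0.08416407] [12.74806794 32.69902536  0.36993493]
```

Emit:
{"api": "jog_arm", "payload": {
  "deltas": [
    [0.8,2,0,0,0,-0.03],
    [2.1,5.5,0,0,0,-0.06],
    [3.5,9,0,0,0,-0.1],
    [4.9,12.5,0,0,0,-0.13],
    [6.2,16,0,0,0,-0.17],
    [7.6,19.5,0,0,0,-0.21],
    [8.9,23,0,0,0,-0.25],
    [10.3,26.5,0,0,0,-0.29],
    [11.6,30,0,0,0,-0.32],
    [12.7,32.7,0,0,0,-0.34]
  ]
}}

```text
time_s: 18.18
eef_pos: [0.4452, 0.0886, 0.2887]
orientation: [-0.096, 0.995, 0.0, -0.001]
contact_force: [0.7, 0.3, -1.6]
opening: 0.0286
grasp_force: 59.9
```

Emit:
{"api": "jog_arm", "payload": {
  "deltas": [
    [0,0,0,0,0,0],
    [0,0,2,0,0,0],
    [0,0,5,0,0,0],
    [0,0,7.5,0,0,0],
    [0,0,8.6,0,0,0],
    [0,0,8.6,0,0,0],
    [0,0,8.6,0,0,0],
    [0,0,8.6,0,0,0]
  ]
}}

```text
time_s: 18.85
eef_pos: [0.4485, 0.0856, 0.2055]
orientation: [-0.093, 0.996, 0.0, 0.001]
contact_force: [0.0, 1.2, 0.3]
opening: 0.0288
grasp_force: 59.9
```

```bash
python3 - <<'E'
from h import *
print(st(),rel(.0151)); s=snap("scene","s8"); w=snap("wrist","w8")
cv2.imwrite("pics/v8.png",np.hstack([w[:,120:520],cv2.resize(s[110:250,280:420],(400,400),interpolation=cv2.INTER_CUBIC)])[:,:,::-1])
E
```

```text
{'t': 18.85, 'p': array([0.4485, 0.0856, 0.2055]), 'yaw_y': 100.7, 'zax': array([ 0.002,  0.001, -1.   ]), 'j': array([-0.4 ,  0.04,  0.12,  2.08, -0.01,  1.02,  1.48]), 'F': array([0. , 1.2, 0.3]), 'op': 0.0288, 'g': 59.9} {'r': np.float64(195.5), 'lat': np.float64(-1.6), 'dz': np.float64(-5.7)}
```

Emit:
{"api": "jog_arm", "payload": {
  "deltas": [
    [-1,-0.1,0.1,0,0,0],
    [-2,-0.1,0.2,0,0,0],
    [-3,-0.1,0.2,0,0,0],
    [-4,-0.1,0.2,0,0,0],
    [-5,-0.1,0.2,0,0,0],
    [-6,-0.1,0.4,0,0,0],
    [-6,-0.1,0.4,0,0,0]
  ]
}}

```text
time_s: 19.53
eef_pos: [0.5089, 0.0963, 0.2001]
orientation: [-0.094, 0.996, -0.0, 0.001]
contact_force: [-0.1, -0.3, -1.3]
opening: 0.0289
grasp_force: 59.9
```

```bash
python3 - <<'E'
from h import *
print(st(),rel(.0151))
E
```

```text
{'t': 19.5333, 'p': array([0.5089, 0.0963, 0.2001]), 'yaw_y': 100.73, 'zax': array([ 0.002,  0.   , -1.   ]), 'j': array([-0.39,  0.16,  0.13,  1.95, -0.03,  1.03,  1.51]), 'F': array([-0.1, -0.3, -1.3]), 'op': 0.0289, 'g': 59.9} {'r': np.float64(134.2), 'lat': np.float64(-1.1), 'dz': np.float64(-0.2)}
```

Emit:
{"api": "jog_arm", "payload": {
  "deltas": [
    [-0.6,-0.1,0.1,0,0,0],
    [-1.2,-0.1,0.2,0,0,0],
    [-1.2,-0.1,0.4,0,0,0],
    [-1.2,-0.1,0.5,0,0,0],
    [-1.2,-0.1,0.6,0,0,0],
    [-1.2,-0.1,0.7,0,0,0],
    [-1.2,-0.1,0.7,0,0,0]
  ]
}}

```text
time_s: 20.12
eef_pos: [0.5184, 0.097, 0.194]
orientation: [-0.093, 0.996, 0.0, 0.0]
contact_force: [-1.4, 0.2, 3.9]
opening: 0.0286
grasp_force: 60.5
```

```bash
python3 - <<'E'
from h import *
print(st(),rel(.0151))
E
```

```text
{'t': 20.1167, 'p': array([0.5184, 0.097 , 0.194 ]), 'yaw_y': 100.73, 'zax': array([ 0.,  0., -1.]), 'j': array([-0.38,  0.19,  0.14,  1.93, -0.03,  1.02,  1.52]), 'F': array([-1.4,  0.2,  3.9]), 'op': 0.0286, 'g': 60.5} {'r': np.float64(124.7), 'lat': np.float64(0.0), 'dz': np.float64(-4.6)}
```

Fz is now +3.9 N upward, so the orange frame is resting on the peg. Release and lift.

Emit:
{"api": "jog_arm", "payload": {
  "deltas": [
    [0,0,0,0,0,0],
    [0,0,0,0,0,0],
    [0,0,0,0,0,0],
    [0,0,0,0,0,0],
    [0,0,-1,0,0,0],
    [0,0,-3,0,0,0],
    [0,0,-6,0,0,0],
    [0,0,-9,0,0,0],
    [0,0,-10,0,0,0],
    [0,0,-10,0,0,0]
  ],
  "fingers": 4.4
}}

```text
time_s: 20.95
eef_pos: [0.5211, 0.0976, 0.2978]
orientation: [-0.093, 0.996, 0.001, 0.004]
contact_force: [0.0, 0.3, 0.5]
opening: 0.0439
grasp_force: 0.0
```

```bash
python3 - <<'E'
from h import *
print(st()); w=snap("wrist","w9"); s=snap("scene","s9");t=snap("top","t9")
cv2.imwrite("pics/v9.png",np.hstack([w[:,120:520],cv2.resize(s[130:270,280:420],(400,400),interpolation=cv2.INTER_CUBIC)])[:,:,::-1])
for n,r in (("wrist",.125),("wrist",.095)): print(proj("wrist",[*(A+r*U),.213]))
E
```

```text
{'t': 20.95, 'p': array([0.5211, 0.0976, 0.2978]), 'yaw_y': 100.72, 'zax': array([ 0.008,  0.003, -1.   ]), 'j': array([-0.39,  0.09,  0.14,  1.82, -0.01,  1.22,  1.51]), 'F': array([0. , 0.3, 0.5]), 'op': 0.0439, 'g': 0.0}
(np.float64(318.54171783229856), np.float64(211.09557659710615))
(np.float64(318.474619977556), np.float64(246.14380483228655))
```

View pics/v9.png

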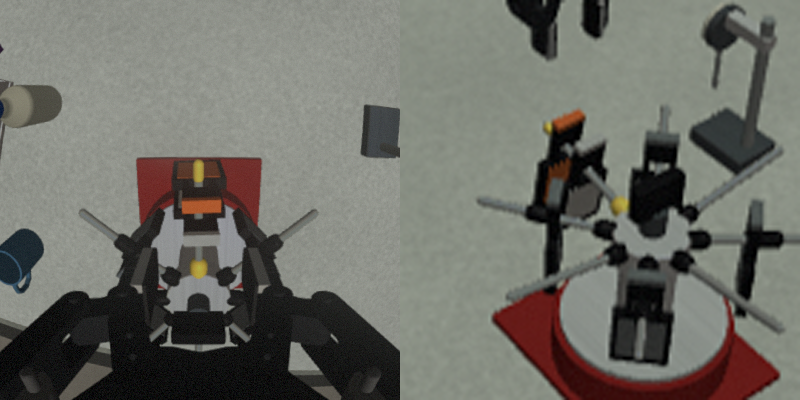

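Both frames hang upright on the yellow peg: orange tab at about (321,205) in front, white tab at about (320,230) behind it, with the gripper clear. I'll let things settle and hand in.

Emit:
{"api": "jog_arm", "payload": {
  "deltas": [
    [0,0,-2,0,0,0],
    [0,0,-4,0,0,0],
    [0,0,-4,0,0,0],
    [0,0,-4,0,0,0],
    [0,0,-4,0,0,0],
    [0,0,-4,0,0,0],
    [0,0,-4,0,0,0],
    [0,0,-4,0,0,0],
    [0,0,-4,0,0,0],
    [0,0,-4,0,0,0]
  ]
}}

```text
time_s: 21.93
eef_pos: [0.5184, 0.0969, 0.3329]
orientation: [-0.093, 0.996, -0.0, -0.0]
contact_force: [0.4, 0.0, -0.1]
opening: 0.0439
grasp_force: 0.0
```

```bash
python3 -c "
from bench import *
print(sign_off())"
```

```text
the job is handed in; nothing more can be done
None
```

I clicked the carousel round to the white mark, hung the white frame and then the orange frame in front of it on the yellow peg, and handed the job in at about 22 s; sign-off gave no verdict, but the last pictures show both hanging upright and released.

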